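Release the safety tab and raise the hold-down lever of a printing jig

ROBOT

A 7-joint arm with a two-finger parallel gripper is mounted at the origin on the work surface. World frame = base frame: x ahead of the robot, y to its left, z up, the work surface at z = 0. Lengths are in m, angles in rad, forces in N, time in s.
With the tool pointing down it reaches from about 0.425 to 1.025 m from the base axis. Payload 9.4 kg.
Tool frame: the origin (TCP) lies between the finger pads; the fingertips stand arm.tip_extent ahead of it and the grasp point (between the pads) lies 11 mm behind it (arm.tip_extent is the distance from the TCP to the fingertips, in m); z points along the fingers, x is the direction in which the jaws open and shut, and the axes are right-handed (so a half turn about z gives the same grasp; the last joint's range is limited). The gripper opens to 85 mm and grips with 20 to 120 N. Pads are 22 mm wide; open, the fingers measure 114 mm over their backs; the gripper's body (76 mm by 85 mm) begins 54 mm behind the grasp point. The pads swing forward as they close: fully open they stand 13 mm farther back than shut.
Start: joints at [1.106, 0.599, -0.003, 1.599, 0.002, 0.943, -0.08], TCP at [0.274, -0.671, 0.239] pointing down, gripper open.
Joint ranges: [-2.57, 2.57], [-0.35, 1.97], [-1.29, 1.29], [0.11, 2.56], [-1.05, 4.19], [0.11, 1.86], [-2.63, 2.63]. Speed limits (rad/s): [2.22, 2.22, 3.01, 3.01, 3.14, 3.14, 3.14].

INTERFACE

Orientations are given as a unit quaternion [w, x, y, z].
In Python, from rig import readout, get_image, get_calibration, arm gives the robot as it stands. The module is installed in compiled form; this text tells all that it offers.
- The arm moves only by the shell command python3 -m pendant 'ROWS'. ROWS is JSON, a list of rows, each a list of 7 numbers: the shift along the tool's x, y, z in cm, then the turn, a rotation vector about the tool's x, y, z in degrees, then the opening, from 0 (shut) to 1 (fully open). In form: [[x, y, z, rx, ry, rz, gripper], ...]. A call has 1 to 5 rows; each row shifts and turns the commanded pose from where the row before left it, along the tool's axes as they then stand; what a row does not reach is not made up. A row lasts 1/10 s, in which the tool goes at most 50 mm and 8.59 degrees, less where a joint would pass 70% of its speed; a pose out of reach is approached as far as the arm can. A call with a gripper value outside its range is refused whole. The fingers move at their own pace and stop on an object; the grip force is fixed at half the most. Time passes only in rows, so rows that do not move let the fingers close. It gives the time, the measured TCP pose, the force and the opening at its end, in the units of the state.
- readout.read_state(): the state, without advancing time (a new reading comes with each control period).
- get_image(name): name is "side" or "top"; returns the picture (420x560x3 uint8, red, green, blue); there is no depth.
- get_calibration(name): a dict with "fx", "fy", "cx", "cy" (pixels), "rvec" (rotation vector, rad) and "tvec" (3), from world to camera coordinates, as OpenCV has them. Camera axes: x right, y down, z forward; pixel columns grow to the right and rows downward; lengths in m; the calibration is good to about 2 mm. A picture is of the moment at which its call begins. get_calibration takes no time and is no camera call.
- arm.finish_job(): hands the job in, once; it reports no verdict.
The state is a dict: "time_s": time; "joints": joint angles; "dq": joint speeds; "joint_torque": joint torques, N m; "position": TCP position; "tcp_rot": TCP orientation; "force": force on the tool from outside, world axes, zero at the start; "torque": the same for the moment, N m; "finger_gap": finger opening in m.
Only numpy, scipy, OpenCV 4.12 (cv2) and the standard library are available. Lean on these libraries where they do the work, as an engineer would, in place of code of your own. Each camera call takes 0.05 s, during which the arm holds its last target.

TASK

Free the carved block in the printing jig: slide the safety tab away from the lever until you feel it come up against its stop, gently, then lift the hold-down lever all the way up by its handle and let go, leaving it standing up. Do not force the catch: neither ram the tab into its stop nor heave at the lever while the tab still holds it. Leave the block lying in the jig and everything else where it is.

Things in the scene. Friction and masses are not known exactly. Their poses are not given: they have to be found in the camera images.
- jig: Printing jig: plywood board 240 x 240 x 18 mm, fixed to the bench. Origin: centre of its underside, z up. The steel hold-down lever lies along its middle, parallel to jig x, hinged at the +x end, handle at the -x end. On the lever's -y side, jig y -14 to -120 mm, centred at jig x -30 mm, stands the catch channel (32 mm wide, top 66 mm over the bench) in which the safety tab slides along jig y.
- latch (a joint): Hold-down lever (main latch), rad: 0 = level, over the block; grows as the handle rises; 1.4 = end stop. Turns about the jig's y axis. Its stiff hinge (0.22 N m, about 2 N at the handle with the weight of 120 g) keeps it at any angle. While the tab covers the lever's cross-pin it rises no more than 0.03 rad and then stands firm; over 8 N at the handle would then bend the catch.
- latch_grip (a point): Centre of the lever's black handle: 56 long, 20 wide (along jig y), 17 mm high, 150 mm from the pivot; 55 mm over the bench when down. Its sides facing jig +y and -y can be pinched from above, 35 mm free on each side; the board's top is 37 mm below, nothing between. The handle may turn between the fingers as it rises (their grip then adds some 5 N to the lift).
- latch_hinge (a point): The lever's pivot, fixed on the jig at jig (70, 0, 55) mm, 55 mm over the bench.
- tab (a joint): Safety tab, m: 0 = tongue fully over the lever's pin; grows as it slides to jig -y, away from the lever. Starts at 0 to 0.003; 1.5 N of friction; stays where left. The value that frees the lever differs each time, 0.008 to 0.036 (the pin's end is hidden). 0.5 mm beyond it, a sprung stop pushes back with 8 N for each further mm: feel for it. Over 10 N on that stop bends the catch.
- tab_thumb (a point): Centre of the tab's upright steel thumb piece: 24 (jig x) x 12 (jig y) x 25 mm high, foot 65 and top 90 mm over the bench. It stands on the flat tongue (20 mm wide, 5 mm thick, top 65 mm over the bench) that runs from it to the lever. Push it on its face towards the lever, or pinch it across its 12 mm from above.
- block_center (a point): Centre of the carved printing block lying in the jig under the lever, on its +y side: 100 x 110 x 16 mm, loose, its top 34 mm above the bench.
- gouge_center (a point): Small carving gouge lying on the jig's board behind the hinge, 110 x 22 x 18 mm. Bystander.
- brayer_center (a point): Ink roller lying on the bench on the jig's +y side, about 190 x 120 x 38 mm. Bystander.
- toolbox_center (a point): Open white box with sticks and tools, 190 x 70 x 45 mm. Bystander.
- ink_jar_center (a point): Ink jar, 68 mm diameter, 75 mm high. Bystander.
- baren_center (a point): Round wooden hand press (baren) with a knob, 110 mm diameter, 36 mm high. Bystander.
- spare_block_center (a point): Uncarved printing block, 120 x 90 x 16 mm. Bystander.

How it is judged:
By the outcome, as a careful person would: the job done as asked, in the order asked, and still so for the second after the job is handed in, with the robot touching nothing.
It also fails if it takes over 59 s, if anything falls off the work surface, if the arm or the gripper's body presses on something with over 40 N, if the wrist force passes 120 N, or if a joint passes its speed limit or range.

## Working session

There is one attempt and no reset: what is moved stays moved. The work goes in short steps, Python scripts to look and compute and a shell command to move; the robot and the scene stay as the last step left them, time stands still between calls to the robot, and variables do not carry over. Pictures are saved under pics/ and viewed, and the job is handed in when it is done.

```bash
mkdir -p pics; python3 - <<'E'
from rig import readout,get_image,get_calibration,arm
import cv2
s=readout.read_state()
for k,v in s.items(): print(k,v)
print(arm.tip_extent)
for n in("side","top"):
    im=get_image(n); cv2.imwrite(f"pics/{n}0.png",im[:,:,::-1]); print(n,get_calibration(n))
E
```

```text
time_s 0.0
joints [ 1.10627321  0.60014451 -0.00253354  1.6001339   0.00181439  0.9429353
 -0.07977767]
dq [-6.35452392e-05  3.59905411e-04  9.34463382e-04  1.14073720e-03
  2.54817776e-03 -2.08757418e-04  4.32728663e-04]
joint_torque [ 3.30646544e-04 -7.76453733e+01  1.56510014e+00 -2.58011520e+01
  1.23415142e-02  8.93340970e-03 -2.85551721e-05]
position [ 0.27397266 -0.67072913  0.23840167]
tcp_rot [-3.80708941e-04  8.30135065e-01 -5.57561761e-01 -7.14505465e-04]
force [0.23733025 0.89156146 0.09796627]
torque [-0.02403384 -0.03866487 -0.02036203]
finger_gap 0.08542079858328736
0.008
side {'fx': 537.1555419944189, 'fy': 537.1555419944189, 'cx': 283.4268259554277, 'cy': 217.74627165945859, 'rvec': array([ 0.45044055, -2.82462545,  1.0452611 ]), 'tvec': array([0.5387721 , 0.19271513, 1.52503974])}
top {'fx': 454.69581034233073, 'fy': 454.69581034233073, 'cx': 281.5045403339995, 'cy': 204.1607073557609, 'rvec': array([ 2.13988971, -2.15220918,  0.17443212]), 'tvec': array([-0.00188144,  0.57624082,  1.3576564 ])}
```

View pics/side0.png

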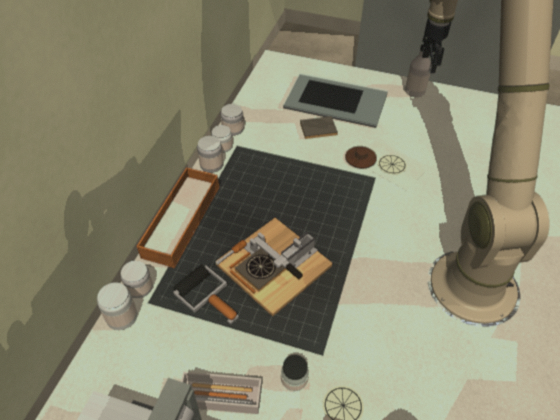

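View pics/top0.png

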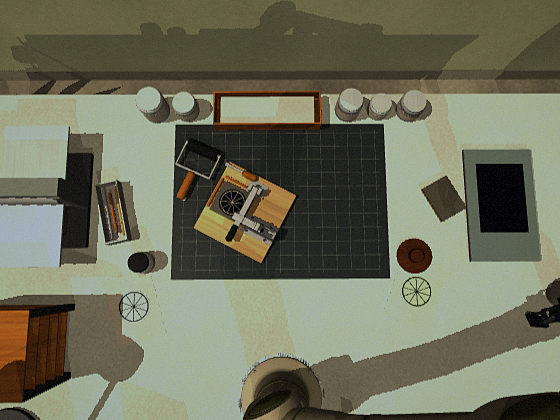

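The jig lies near top px (245,212) and side px (275,265), with the handle pointing toward the robot. I'll zoom in on both views.

```bash
python3 - <<'E'
import cv2
a=cv2.imread("pics/top0.png")[150:275,170:310]; cv2.imwrite("pics/topz.png",cv2.resize(a,None,fx=4.7,fy=4.7,interpolation=cv2.INTER_CUBIC))
a=cv2.imread("pics/side0.png")[210:320,205:340]; cv2.imwrite("pics/sidez.png",cv2.resize(a,None,fx=5,fy=5,interpolation=cv2.INTER_CUBIC))
E
```

```text
(no output)
```

View pics/topz.png

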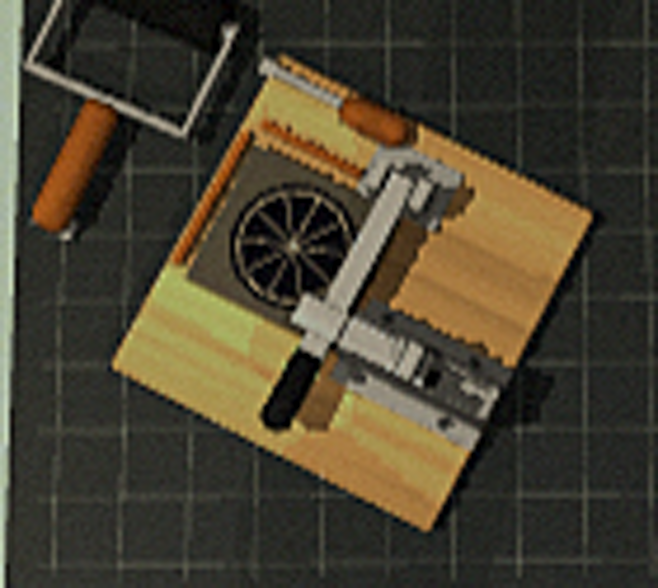

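View pics/sidez.png

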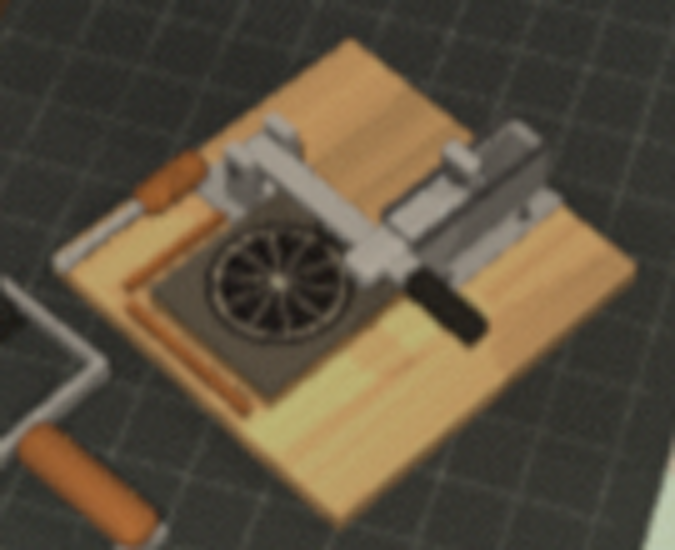

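```bash
cat > h.py <<'E'
import numpy as np,cv2
from rig import get_calibration
from scipy.optimize import least_squares
def proj(n,P):
    c=get_calibration(n);K=np.array([[c['fx'],0,c['cx']],[0,c['fy'],c['cy']],[0,0,1]])
    return cv2.projectPoints(np.array(P,float).reshape(-1,3),c['rvec'],c['tvec'],K,None)[0][:,0]
def jig(p,P):
    P=np.array(P,float).reshape(-1,3);c,s=np.cos(p[2]),np.sin(p[2])
    return P@np.array([[c,s,0],[-s,c,0],[0,0,1]])+[p[0],p[1],0]
E
python3 - <<'E'
from h import *
C=np.array([[.12,-.12,.018],[-.12,-.12,.018],[-.12,.12,.018],[.12,.12,.018]])
t=(np.array([[593,215],[430,530],[113,367],[275,57]])+.5)/4.7-.5+[170,150]
s=(np.array([[352,38],[635,270],[340,525],[55,262]])+.5)/5-.5+[205,210]
f=lambda p:np.r_[(proj('top',jig(p,C))-t).ravel(),(proj('side',jig(p,C))-s).ravel()]
r=min((least_squares(f,[.6,.1,a]) for a in np.arange(-3,3.2,.8)),key=lambda r:r.cost)
p=r.x;print(p,np.degrees(p[2]),np.round(r.fun,1))
for n,z in(('top',t),('side',s)):
    g=least_squares(lambda q:(proj(n,jig(q,C))-z).ravel(),p);print(n,g.x,np.round(g.fun,1))
np.save('p.npy',p)
pts={'grip':[-.08,0,.055],'hinge':[.07,0,.055],'chan0':[-.03,-.014,.066],'chan1':[-.03,-.12,.066]}
for k,v in pts.items(): print(k,np.round(jig(p,v),4))
# thumb top face outlines for several jig y
for n,(x0,y0,sc) in (('top',(170,150,4.7)),('side',(205,210,5))):
    im=cv2.imread(f'pics/{n}z.png')
    def d(P,col,closed=True):
        q=(proj(n,jig(p,P))-[x0,y0]+.5)*sc-.5
        cv2.polylines(im,[np.round(q).astype(int)],closed,col,1)
    d(C,(0,0,255))
    d([[-.108,.01,.0635],[-.052,.01,.0635],[-.052,-.01,.0635],[-.108,-.01,.0635]],(0,255,0))
    d([[-.046,-.014,.066],[-.014,-.014,.066],[-.014,-.12,.066],[-.046,-.12,.066]],(255,255,0))
    y=-.065
    for z,c in((.09,(255,0,255)),(.065,(255,0,0))):
        d([[-.042,y-.006,z],[-.018,y-.006,z],[-.018,y+.006,z],[-.042,y+.006,z]],c)
    cv2.imwrite(f'pics/{n}ov.png',im)
E
```

```text
[ 0.55864905  0.11210128 -0.47768594] -27.369388254758682 [-0.3 -0.6 -0.7  0.8 -1.8  0.1  0.1 -0.8 -0.1  0.   1.3 -1.   0.5 -1.1
 -0.5 -0.7]
top [ 0.5582891   0.10996333 -0.47339469] [ 0.3 -0.7  0.2  0.8 -1.   0.4  0.5 -0.6]
side [ 0.55865201  0.11462462 -0.4818554 ] [-0.1  0.6  1.1 -0.2 -0.1 -0.3 -0.8 -0.2]
grip [[0.4876 0.1489 0.055 ]]
hinge [[0.6208 0.0799 0.055 ]]
chan0 [[0.5256 0.1135 0.066 ]]
chan1 [[0.4768 0.0193 0.066 ]]
```

View pics/topov.png

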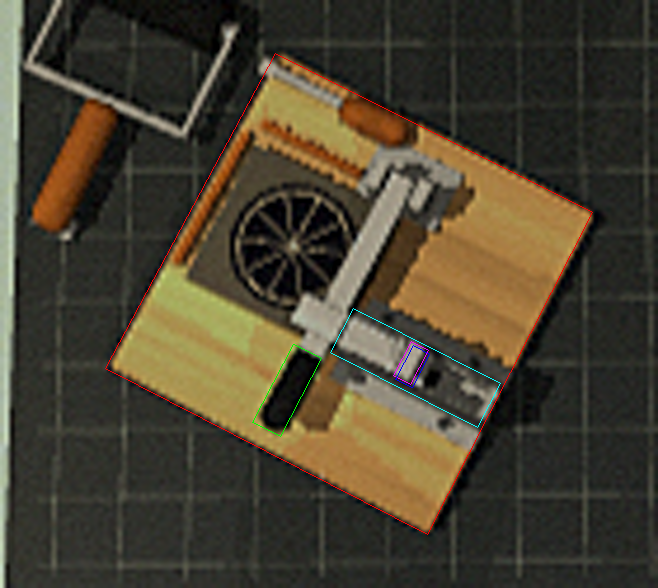

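View pics/sideov.png

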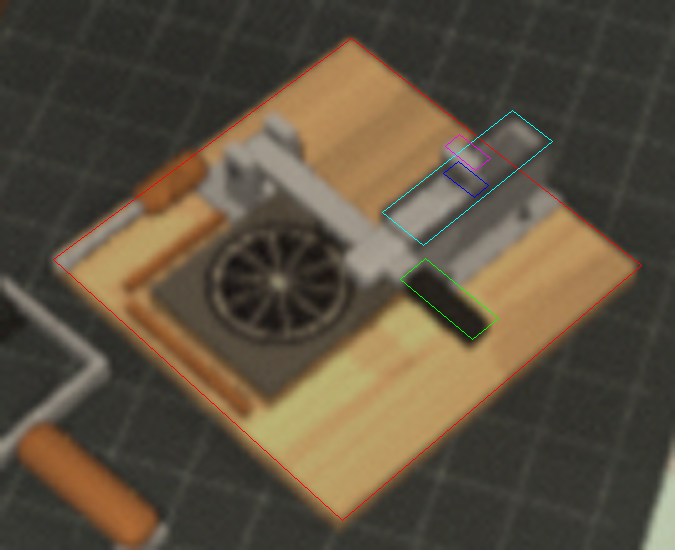

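The fit agrees in both views: jig yaw is about -27.4°, and the channel, handle and thumb outlines all line up, with the thumb at jig y ≈ -0.064. First I'll turn the tool so tool x = jig +y and tool y = jig +x. That is -130° about tool z.

```bash
python3 -m pendant '[[0,0,0,0,0,-8.5,0.5],[0,0,0,0,0,-8.5,0.5],[0,0,0,0,0,-8.5,0.5],[0,0,0,0,0,-8.5,0.5],[0,0,0,0,0,-8.5,0.5]]'; python3 -m pendant '[[0,0,0,0,0,-8.5,0.5],[0,0,0,0,0,-8.5,0.5],[0,0,0,0,0,-8.5,0.5],[0,0,0,0,0,-8.5,0.5],[0,0,0,0,0,-8.5,0.5]]'
python3 -m pendant '[[0,0,0,0,0,-8.5,0.5],[0,0,0,0,0,-8.5,0.5],[0,0,0,0,0,-8.5,0.5],[0,0,0,0,0,-8.5,0.5],[0,0,0,0,0,-8.5,0.5]]'
python3 -m pendant '[[0,0,0,0,0,-2.9,0.5],[0,0,0,0,0,0,0.5]]'
cat > where.py <<'E'
from h import *
from rig import readout
from scipy.spatial.transform import Rotation as R
def show():
    s=readout.read_state();p=np.load('p.npy');q=s['tcp_rot'];M=R.from_quat([q[1],q[2],q[3],q[0]]).as_matrix()
    c,sn=np.cos(p[2]),np.sin(p[2]);J=np.array([[c,-sn,0],[sn,c,0],[0,0,1]])
    pj=J.T@(s['position']-[p[0],p[1],0])
    print('t',round(s['time_s'],2),'jigpos mm',np.round(pj*1e3,1),'Fjig',np.round(J.T@s['force'],1),'gap mm',round(s['finger_gap']*1e3,1))
    print('tool x in jig',np.round(J.T@M[:,0],3),'tool z',np.round(M[:,2],3))
    return s,M,pj,J
if __name__=='__main__':
    s,M,pj,J=show();print('joints',np.round(s['joints'],3))
    import sys
    if len(sys.argv)>3:
        d=J@(np.array(list(map(float,sys.argv[1:4])))-pj*1e3);print('tool shift cm',np.round(M.T@d/10,2))
E
python3 where.py -30 -64 240
```

```text
time_s: 0.6
position: [0.274, -0.671, 0.2388]
tcp_rot: [-0.0, 0.976, -0.216, -0.0]
force: [-1.0, -0.7, -1.3]
finger_gap: 0.0429
time_s: 1.1
position: [0.2739, -0.671, 0.2388]
tcp_rot: [-0.0, 0.988, 0.153, -0.0]
force: [-0.1, 0.3, 0.1]
finger_gap: 0.0429
time_s: 1.6
position: [0.2739, -0.671, 0.2388]
tcp_rot: [-0.0, 0.866, 0.5, -0.0]
force: [0.5, -0.8, 0.2]
finger_gap: 0.0425
time_s: 1.8
position: [0.2737, -0.6711, 0.2386]
tcp_rot: [-0.0, 0.854, 0.52, 0.0]
force: [0.6, -0.2, 0.2]
finger_gap: 0.0426
t 1.8 jigpos mm [ 107.  -826.5  238.6] Fjig [0.6 0.1 0.2] gap mm 42.6
tool x in jig [-0.     1.     0.001] tool z [-0.     0.001 -1.   ]
joints [ 1.468  0.668 -0.616  1.573  0.428  1.039  1.827]
tool shift cm [ 7.625e+01 -1.370e+01 -7.000e-02]
```

```bash
python3 -m pendant '[[4.5,-0.8,0,0,0,0,0.5],[4.5,-0.8,0,0,0,0,0.5],[4.5,-0.8,0,0,0,0,0.5],[4.5,-0.8,0,0,0,0,0.5],[4.5,-0.8,0,0,0,0,0.5]]'; python3 -m pendant '[[4.5,-0.8,0,0,0,0,0.5],[4.5,-0.8,0,0,0,0,0.5],[4.5,-0.8,0,0,0,0,0.5],[4.5,-0.8,0,0,0,0,0.5],[4.5,-0.8,0,0,0,0,0.5]]'
python3 -m pendant '[[4.5,-0.8,0,0,0,0,0.5],[4.5,-0.8,0,0,0,0,0.5],[4.5,-0.8,0,0,0,0,0.5],[4.5,-0.8,0,0,0,0,0.5],[0,0,0,0,0,0,0.5]]'; python3 where.py -30 -64 240
```

```text
time_s: 2.3
position: [0.3423, -0.4512, 0.2393]
tcp_rot: [0.0, 0.855, 0.519, -0.0]
force: [1.3, -0.2, 1.2]
finger_gap: 0.0432
time_s: 2.8
position: [0.4102, -0.2331, 0.2394]
tcp_rot: [0.0, 0.855, 0.519, 0.0]
force: [1.4, -0.6, 0.2]
finger_gap: 0.0427
time_s: 3.3
position: [0.4664, -0.0537, 0.2401]
tcp_rot: [-0.0, 0.853, 0.523, 0.002]
force: [0.3, 0.5, 0.1]
finger_gap: 0.0428
t 3.3 jigpos mm [  -5.7 -189.7  240.1] Fjig [0.  0.5 0.1] gap mm 42.8
tool x in jig [-0.007  1.     0.004] tool z [ 0.003  0.003 -1.   ]
joints [ 0.561  0.372 -0.738  2.136  0.362  0.754  0.69 ]
tool shift cm [12.58 -2.35  0.05]
```

```bash
python3 -m pendant '[[4.2,-0.8,0,0,0,0,0.5],[4.2,-0.8,0,0,0,0,0.5],[4.2,-0.75,0,0,0,0,0.5],[0,0,3,0,0,0,0.5],[0,0,3,0,0,0,0.5]]'; python3 where.py -30 -64 80
python3 - <<'E'
from rig import get_image
import cv2
for n,(x,y) in(("top",(180,160)),("side",(205,190))):
    a=get_image(n)[y:y+120,x:x+140,::-1]; cv2.imwrite(f"pics/{n}1.png",cv2.resize(a,None,fx=4.7,fy=4.7,interpolation=cv2.INTER_CUBIC))
E
```

```text
time_s: 3.8
position: [0.5022, 0.0637, 0.179]
tcp_rot: [0.0, 0.854, 0.52, 0.001]
force: [0.5, -1.2, 0.9]
finger_gap: 0.0431
t 3.8 jigpos mm [-27.8 -68.9 179. ] Fjig [ 1.1 -0.9  0.9] gap mm 43.1
tool x in jig [0.    1.    0.001] tool z [ 0.002  0.001 -1.   ]
joints [ 0.235  0.497 -0.657  2.127  0.491  0.667  0.335]
tool shift cm [ 0.47 -0.23  9.91]
```

View pics/side1.png

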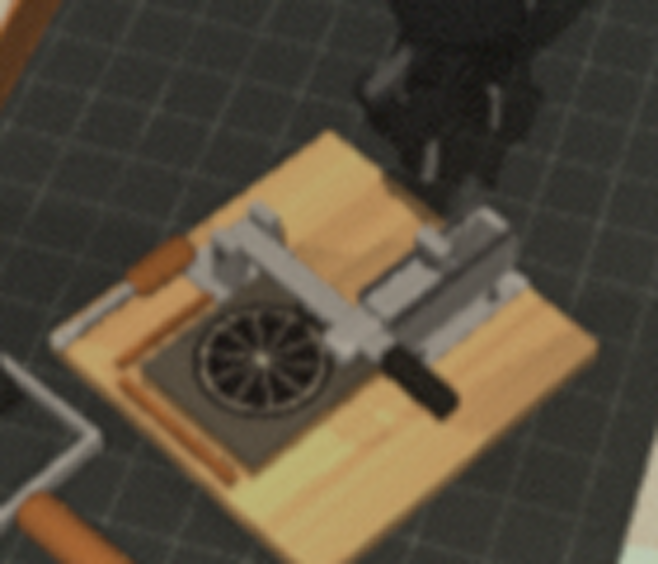

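View pics/top1.png

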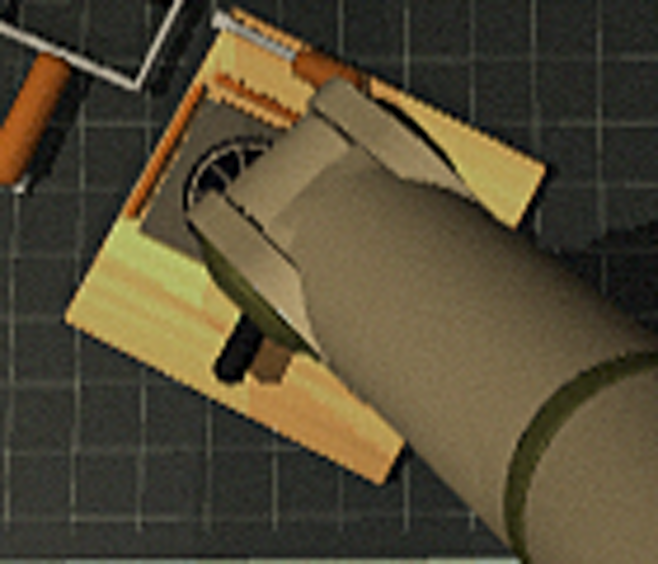

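```bash
python3 -m pendant '[[0.4,-0.2,2.5,0,0,0,0.5],[0,0,2.5,0,0,0,0.5],[0,0,2,0,0,0,0.5],[0,0,1,0,0,0,0.5],[0,0,0,0,0,0,0.5]]'; python3 where.py -30 -64 80
python3 - <<'E'
from rig import get_image
import cv2
for n,(x,y) in(("side",(205,190)),):
    a=get_image(n)[y:y+120,x:x+140,::-1]; cv2.imwrite(f"pics/{n}2.png",cv2.resize(a,None,fx=4.7,fy=4.7,interpolation=cv2.INTER_CUBIC))
E
```

```text
time_s: 4.4
position: [0.5015, 0.0665, 0.0991]
tcp_rot: [0.0, 0.855, 0.519, -0.001]
force: [0.2, 0.6, -0.6]
finger_gap: 0.0429
t 4.4 jigpos mm [-29.8 -66.7  99.1] Fjig [-0.1  0.6 -0.6] gap mm 42.9
tool x in jig [ 0.001  1.    -0.001] tool z [-0.001 -0.001 -1.   ]
joints [ 0.123  0.609 -0.525  2.19   0.645  0.498  0.186]
tool shift cm [ 0.27 -0.02  1.91]
```

View pics/side2.png

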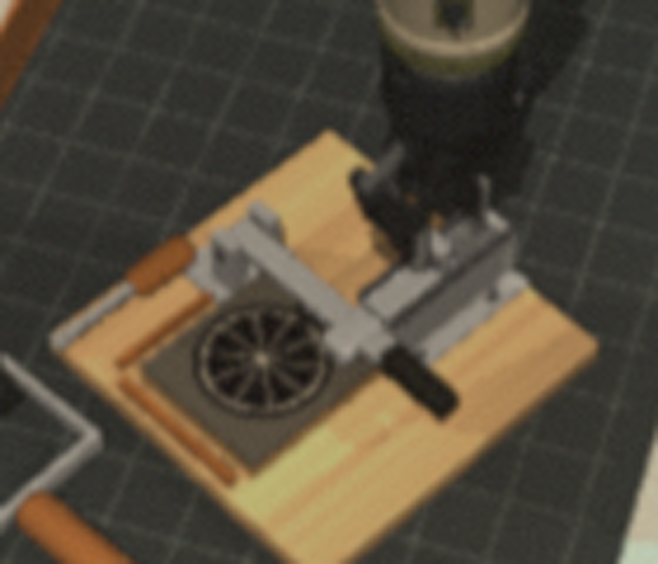

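The thumb, at px (432,245), sits between the two fingers, at about (405,230) and (490,205). I'll descend the last 19 mm.

```bash
python3 -m pendant '[[0.25,0,0.8,0,0,0,0.5],[0,0,0.6,0,0,0,0.5],[0,0,0.5,0,0,0,0.5],[0,0,0,0,0,0,0.5]]'; python3 where.py -30 -64 80
python3 -m pendant '[[-0.4,0,0,0,0,0,0.5],[-0.3,0,0,0,0,0,0.5],[0,0,0,0,0,0,0.5]]'; python3 where.py
```

```text
time_s: 4.85
position: [0.5025, 0.0691, 0.0798]
tcp_rot: [-0.0, 0.854, 0.52, -0.0]
force: [0.7, -0.4, -0.2]
finger_gap: 0.0427
t 4.85 jigpos mm [-30.1 -64.   79.8] Fjig [ 0.8 -0.  -0.2] gap mm 42.7
tool x in jig [ 0.     1.    -0.001] tool z [-0.001 -0.    -1.   ]
joints [ 0.089  0.638 -0.486  2.2    0.686  0.455  0.147]
tool shift cm [ 0.    0.01 -0.02]
time_s: 5.15
position: [0.4992, 0.0622, 0.0804]
tcp_rot: [0.0, 0.855, 0.519, -0.0]
force: [-0.3, -0.2, -0.1]
finger_gap: 0.043
t 5.15 jigpos mm [-29.9 -71.6  80.4] Fjig [-0.1 -0.3 -0.1] gap mm 43.0
tool x in jig [ 0.001  1.    -0.001] tool z [-0. -0. -1.]
joints [ 0.1    0.634 -0.484  2.209  0.69   0.449  0.152]
```

```bash
cat > guard.py <<'E'
import sys
from where import *
s=readout.read_state();p=np.load('p.npy');c,sn=np.cos(p[2]),np.sin(p[2]);J=np.array([[c,-sn,0],[sn,c,0],[0,0,1]])
f=J.T@s['force'];pj=J.T@(s['position']-[p[0],p[1],0])*1e3
print('  G t',round(s['time_s'],2),'pos',np.round(pj,2),'F',np.round(f,1),'gap',round(s['finger_gap']*1e3,2))
i,lim=int(sys.argv[1]),float(sys.argv[2])
sys.exit(1 if abs(f[i])>lim else 0)
E
P='python3 -m pendant'; G='python3 guard.py 1 3.5'
(python3 -m pendant '[[-0.2,0,0,0,0,0,0.5],[-0.2,0,0,0,0,0,0.5],[0,0,0,0,0,0,0.5]]' && $G &&
python3 -m pendant '[[-0.1,0,0,0,0,0,0.5],[-0.1,0,0,0,0,0,0.5]]' && $G &&
python3 -m pendant '[[-0.1,0,0,0,0,0,0.5],[0,0,0,0,0,0,0.5]]' && $G &&
python3 -m pendant '[[-0.1,0,0,0,0,0,0.5],[0,0,0,0,0,0,0.5]]' && $G &&
python3 -m pendant '[[-0.1,0,0,0,0,0,0.5],[0,0,0,0,0,0,0.5]]' && $G &&
python3 -m pendant '[[-0.1,0,0,0,0,0,0.5],[0,0,0,0,0,0,0.5]]' && $G ) | grep G
```

```text
G t 5.45 pos [-29.9  -75.23  80.3 ] F [-0.6 -0.4  0.4] gap 43.26
  G t 5.65 pos [-29.93 -76.85  80.25] F [ 1.1 -0.3 -0.1] gap 42.61
  G t 5.85 pos [-29.97 -78.02  80.23] F [-0.3  0.   0.3] gap 42.6
  G t 6.05 pos [-29.91 -78.68  80.28] F [-0.5  1.5 -0.3] gap 42.91
  G t 6.25 pos [-29.92 -79.7   80.27] F [-0.   1.5 -0.9] gap 42.71
  G t 6.45 pos [-29.95 -80.89  80.28] F [-0.4 -0.1 -0.1] gap 42.75
```

```bash
G='python3 guard.py 1 3.5'
(python3 -m pendant '[[-0.05,0,0,0,0,0,0.5],[0,0,0,0,0,0,0.5]]' && $G &&
python3 -m pendant '[[-0.05,0,0,0,0,0,0.5],[0,0,0,0,0,0,0.5]]' && $G &&
python3 -m pendant '[[-0.05,0,0,0,0,0,0.5],[0,0,0,0,0,0,0.5]]' && $G &&
python3 -m pendant '[[-0.05,0,0,0,0,0,0.5],[0,0,0,0,0,0,0.5]]' && $G &&
python3 -m pendant '[[-0.05,0,0,0,0,0,0.5],[0,0,0,0,0,0,0.5]]' && $G &&
python3 -m pendant '[[-0.05,0,0,0,0,0,0.5],[0,0,0,0,0,0,0.5]]' && $G &&
python3 -m pendant '[[-0.05,0,0,0,0,0,0.5],[0,0,0,0,0,0,0.5]]' && $G &&
python3 -m pendant '[[-0.05,0,0,0,0,0,0.5],[0,0,0,0,0,0,0.5]]' && $G &&
python3 -m pendant '[[-0.05,0,0,0,0,0,0.5],[0,0,0,0,0,0,0.5]]' && $G &&
python3 -m pendant '[[-0.05,0,0,0,0,0,0.5],[0,0,0,0,0,0,0.5]]' && $G ) | grep G
```

```text
G t 6.65 pos [-29.9 -81.4  80.3] F [-0.7  1.7  0.1] gap 42.74
  G t 6.85 pos [-29.94 -81.89  80.27] F [ 0.2  1.4 -0. ] gap 42.81
  G t 7.05 pos [-29.93 -82.41  80.28] F [ 0.2  1.4 -0. ] gap 42.57
  G t 7.25 pos [-29.96 -82.94  80.25] F [-0.7  1.3  0.9] gap 42.75
  G t 7.45 pos [-29.92 -83.46  80.26] F [-0.1  1.6  0.6] gap 42.9
  G t 7.65 pos [-29.94 -83.94  80.26] F [-1.1  1.3  0.4] gap 42.48
  G t 7.85 pos [-29.92 -84.44  80.27] F [0.2 1.1 0.4] gap 42.74
  G t 8.05 pos [-29.93 -84.95  80.25] F [-0.3  0.6  0.8] gap 42.79
  G t 8.25 pos [-29.97 -85.47  80.25] F [-0.7  0.5  1.2] gap 42.41
  G t 8.45 pos [-29.95 -85.93  80.25] F [-1.2  1.5  0.5] gap 42.97
```

Contact is made at about 1.4 N, which is the tab's friction. I'll keep sliding in 0.5 mm steps with the guard on.

```bash
G='python3 guard.py 1 3.5'
(python3 -m pendant '[[-0.05,0,0,0,0,0,0.5],[0,0,0,0,0,0,0.5]]' && $G &&
python3 -m pendant '[[-0.05,0,0,0,0,0,0.5],[0,0,0,0,0,0,0.5]]' && $G &&
python3 -m pendant '[[-0.05,0,0,0,0,0,0.5],[0,0,0,0,0,0,0.5]]' && $G &&
python3 -m pendant '[[-0.05,0,0,0,0,0,0.5],[0,0,0,0,0,0,0.5]]' && $G &&
python3 -m pendant '[[-0.05,0,0,0,0,0,0.5],[0,0,0,0,0,0,0.5]]' && $G &&
python3 -m pendant '[[-0.05,0,0,0,0,0,0.5],[0,0,0,0,0,0,0.5]]' && $G &&
python3 -m pendant '[[-0.05,0,0,0,0,0,0.5],[0,0,0,0,0,0,0.5]]' && $G &&
python3 -m pendant '[[-0.05,0,0,0,0,0,0.5],[0,0,0,0,0,0,0.5]]' && $G &&
python3 -m pendant '[[-0.05,0,0,0,0,0,0.5],[0,0,0,0,0,0,0.5]]' && $G &&
python3 -m pendant '[[-0.05,0,0,0,0,0,0.5],[0,0,0,0,0,0,0.5]]' && $G &&
python3 -m pendant '[[-0.05,0,0,0,0,0,0.5],[0,0,0,0,0,0,0.5]]' && $G &&
python3 -m pendant '[[-0.05,0,0,0,0,0,0.5],[0,0,0,0,0,0,0.5]]' && $G &&
python3 -m pendant '[[-0.05,0,0,0,0,0,0.5],[0,0,0,0,0,0,0.5]]' && $G &&
python3 -m pendant '[[-0.05,0,0,0,0,0,0.5],[0,0,0,0,0,0,0.5]]' && $G &&
python3 -m pendant '[[-0.05,0,0,0,0,0,0.5],[0,0,0,0,0,0,0.5]]' && $G &&
python3 -m pendant '[[-0.05,0,0,0,0,0,0.5],[0,0,0,0,0,0,0.5]]' && $G ) | grep G
```

```text
G t 8.65 pos [-29.96 -86.41  80.26] F [-1.4  1.3  1.6] gap 42.65
  G t 8.85 pos [-29.92 -86.93  80.27] F [0.4 1.6 1. ] gap 42.35
  G t 9.05 pos [-29.92 -87.44  80.24] F [-0.5  0.6  0.7] gap 42.6
  G t 9.25 pos [-29.95 -87.94  80.25] F [-1.1  1.5  1.2] gap 42.84
  G t 9.45 pos [-29.94 -88.47  80.26] F [-1.7  1.4  0.3] gap 42.64
  G t 9.65 pos [-29.95 -88.96  80.25] F [-1.2  0.6 -0.1] gap 43.03
  G t 9.85 pos [-29.93 -89.45  80.25] F [-0.5  1.6 -0.2] gap 42.62
  G t 10.05 pos [-29.95 -89.93  80.24] F [-1.   1.7  0.8] gap 42.73
  G t 10.25 pos [-29.95 -90.43  80.24] F [-1.   1.1  0.7] gap 42.91
  G t 10.45 pos [-29.95 -90.94  80.26] F [-1.4  0.9  1.1] gap 42.66
  G t 10.65 pos [-29.93 -91.47  80.24] F [-0.1  1.3  0.4] gap 42.54
  G t 10.85 pos [-29.95 -91.95  80.25] F [-1.5  1.7  0.5] gap 43.04
  G t 11.05 pos [-29.95 -92.46  80.25] F [-0.7  1.6  1. ] gap 42.39
  G t 11.25 pos [-29.95 -92.97  80.24] F [-1.1  0.9  0.1] gap 42.94
  G t 11.45 pos [-29.96 -93.46  80.23] F [-2.3  1.5  1. ] gap 42.63
  G t 11.65 pos [-29.96 -93.97  80.24] F [-1.   2.1  0.4] gap 42.88
```

```bash
G='python3 guard.py 1 3.5'
(python3 -m pendant '[[-0.05,0,0,0,0,0,0.5],[0,0,0,0,0,0,0.5]]' && $G &&
python3 -m pendant '[[-0.05,0,0,0,0,0,0.5],[0,0,0,0,0,0,0.5]]' && $G &&
python3 -m pendant '[[-0.05,0,0,0,0,0,0.5],[0,0,0,0,0,0,0.5]]' && $G &&
python3 -m pendant '[[-0.05,0,0,0,0,0,0.5],[0,0,0,0,0,0,0.5]]' && $G &&
python3 -m pendant '[[-0.05,0,0,0,0,0,0.5],[0,0,0,0,0,0,0.5]]' && $G &&
python3 -m pendant '[[-0.05,0,0,0,0,0,0.5],[0,0,0,0,0,0,0.5]]' && $G &&
python3 -m pendant '[[-0.05,0,0,0,0,0,0.5],[0,0,0,0,0,0,0.5]]' && $G &&
python3 -m pendant '[[-0.05,0,0,0,0,0,0.5],[0,0,0,0,0,0,0.5]]' && $G &&
python3 -m pendant '[[-0.05,0,0,0,0,0,0.5],[0,0,0,0,0,0,0.5]]' && $G &&
python3 -m pendant '[[-0.05,0,0,0,0,0,0.5],[0,0,0,0,0,0,0.5]]' && $G &&
python3 -m pendant '[[-0.05,0,0,0,0,0,0.5],[0,0,0,0,0,0,0.5]]' && $G &&
python3 -m pendant '[[-0.05,0,0,0,0,0,0.5],[0,0,0,0,0,0,0.5]]' && $G &&
python3 -m pendant '[[-0.05,0,0,0,0,0,0.5],[0,0,0,0,0,0,0.5]]' && $G &&
python3 -m pendant '[[-0.05,0,0,0,0,0,0.5],[0,0,0,0,0,0,0.5]]' && $G &&
python3 -m pendant '[[-0.05,0,0,0,0,0,0.5],[0,0,0,0,0,0,0.5]]' && $G &&
python3 -m pendant '[[-0.05,0,0,0,0,0,0.5],[0,0,0,0,0,0,0.5]]' && $G ) | grep G
```

```text
G t 11.85 pos [-29.96 -94.43  80.25] F [-1.3  1.8  0.5] gap 42.68
  G t 12.05 pos [-29.96 -94.95  80.24] F [-0.8  1.6  0.7] gap 43.0
  G t 12.25 pos [-29.95 -95.46  80.24] F [-0.6  0.8  0.5] gap 42.57
  G t 12.45 pos [-29.96 -95.95  80.24] F [-1.7  1.1  1.1] gap 42.41
  G t 12.65 pos [-29.95 -96.44  80.25] F [-1.5  1.3 -0.1] gap 42.56
  G t 12.85 pos [-29.95 -96.92  80.25] F [-2.4  1.2  0.2] gap 42.67
  G t 13.05 pos [-29.93 -97.18  80.26] F [-0.8  2.3 -0.5] gap 42.67
  G t 13.25 pos [-29.93 -97.44  80.28] F [-0.5  3.6 -1. ] gap 43.13
```

```bash
G='python3 guard.py 1 6'; (python3 -m pendant '[[0,0,0,0,0,0,0.5]]'; $G;python3 -m pendant '[[0,0,0,0,0,0,0.5]]' ; $G && python3 -m pendant '[[-0.03,0,0,0,0,0,0.5],[0,0,0,0,0,0,0.5]]'; $G ) | grep G
```

```text
G t 13.35 pos [-29.94 -97.45  80.28] F [-2.3  4.8 -1.1] gap 42.74
  G t 13.45 pos [-29.92 -97.5   80.3 ] F [-1.9  4.4 -0.7] gap 42.94
  G t 13.65 pos [-29.92 -97.71  80.29] F [-1.9  5.2 -1.7] gap 42.64
```

The stop is felt: force rose from about 1.4 N to 5 N within about 0.8 mm, at roughly 17–19 mm of travel. I'll back off, rise, and go over the handle.

```bash
python3 -m pendant '[[0.3,0,0,0,0,0,0.5],[0.7,0,0,0,0,0,0.5],[0,0,-2,0,0,0,0.5],[0,0,-4,0,0,0,0.5],[0,0,0,0,0,0,0.6]]'; python3 where.py -80 0 140
```

```text
time_s: 14.15
position: [0.4931, 0.0479, 0.1435]
tcp_rot: [0.001, 0.855, 0.519, 0.002]
force: [1.2, 0.4, 0.0]
finger_gap: 0.0508
t 14.15 jigpos mm [-28.7 -87.1 143.5] Fjig [0.9 1.  0. ] gap mm 50.8
tool x in jig [0.001 1.    0.002] tool z [ 0.004 -0.    -1.   ]
joints [ 0.223  0.536 -0.61   2.183  0.569  0.577  0.284]
tool shift cm [ 8.71 -5.14  0.35]
```

```bash
python3 -m pendant '[[4.0,-2.5,0,0,0,0,0.6],[4.0,-2.5,0,0,0,0,0.6],[0.7,-0.15,0,0,0,0,0.6],[0,0,0,0,0,0,0.6]]'; python3 where.py -80 0 90
python3 - <<'E'
from rig import get_image
import cv2
for n,(x,y) in(("side",(205,190)),):
    a=get_image(n)[y:y+120,x:x+140,::-1]; cv2.imwrite(f"pics/{n}3.png",cv2.resize(a,None,fx=4.7,fy=4.7,interpolation=cv2.INTER_CUBIC))
E
```

```text
time_s: 14.55
position: [0.4857, 0.1502, 0.14]
tcp_rot: [-0.0, 0.854, 0.521, -0.0]
force: [0.4, -0.8, -0.3]
finger_gap: 0.0511
t 14.55 jigpos mm [-82.3   0.3 140. ] Fjig [ 0.7 -0.5 -0.3] gap mm 51.1
tool x in jig [-0.003  1.    -0.   ] tool z [-0. -0. -1.]
joints [ 0.011  0.552 -0.597  2.155  0.56   0.589  0.102]
tool shift cm [-0.03  0.23  5.  ]
```

View pics/side3.png

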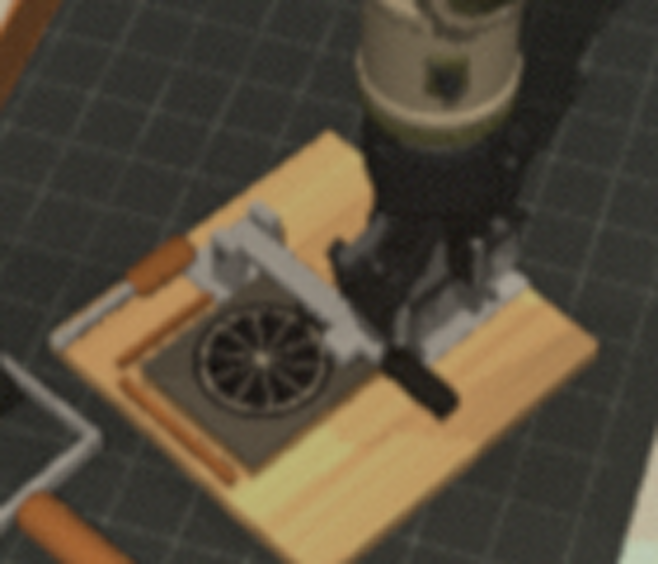

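```bash
python3 -m pendant '[[0,0.2,3,0,0,0,0.6],[0,0,2,0,0,0,0.6],[0,0,1.5,0,0,0,0.6],[0,0,1.5,0,0,0,0.6],[0,0,0,0,0,0,0.6]]'; python3 where.py -80 0 45
python3 - <<'E'
from rig import get_image
import cv2
for n,(x,y) in(("side",(205,190)),):
    a=get_image(n)[y:y+120,x:x+140,::-1]; cv2.imwrite(f"pics/{n}4.png",cv2.resize(a,None,fx=4.7,fy=4.7,interpolation=cv2.INTER_CUBIC))
E
```

```text
time_s: 15.1
position: [0.4867, 0.1452, 0.0586]
tcp_rot: [0.0, 0.855, 0.519, -0.002]
force: [0.0, -0.5, 0.8]
finger_gap: 0.0512
t 15.1 jigpos mm [-79.1  -3.7  58.6] Fjig [ 0.2 -0.4  0.8] gap mm 51.2
tool x in jig [ 0.002  1.    -0.004] tool z [-0.003 -0.003 -1.   ]
joints [-0.1    0.671 -0.438  2.208  0.725  0.41  -0.043]
tool shift cm [ 0.37 -0.09  1.36]
```

View pics/side4.png

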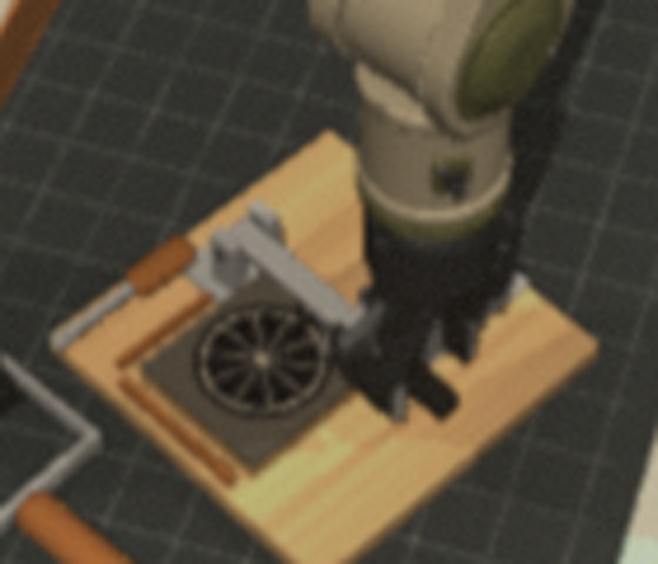

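```bash
python3 -m pendant '[[0.2,-0.1,0.7,0,0,0,0.6],[0.1,0,0.6,0,0,0,0.6],[0,0,0,0,0,0,0.6],[0,0,0,0,0,0,0.6]]'; python3 where.py -80 0 45
```

```text
time_s: 15.55
position: [0.4881, 0.1507, 0.0473]
tcp_rot: [0.0, 0.854, 0.52, -0.0]
force: [0.3, -0.6, -0.2]
finger_gap: 0.0511
t 15.55 jigpos mm [-80.4   1.9  47.3] Fjig [ 0.5 -0.4 -0.2] gap mm 51.1
tool x in jig [ 0.  1. -0.] tool z [-0. -0. -1.]
joints [-0.128  0.688 -0.41   2.21   0.749  0.382 -0.071]
tool shift cm [-0.19  0.04  0.23]
```

```bash
python3 -m pendant '[[-0.2,0,0.2,0,0,0,0.45],[0,0,0,0,0,0,0.35],[0,0,0,0,0,0,0.35]]'; python3 where.py -80 0 45; python3 -m pendant '[[0,0,0,0,0,0,0.28],[0,0,0,0,0,0,0.28]]'; python3 where.py;  python3 -m pendant '[[0,0,0,0,0,0,0.25],[0,0,0,0,0,0,0.23]]'; python3 where.py
```

```text
time_s: 15.85
position: [0.4872, 0.1488, 0.0453]
tcp_rot: [0.0, 0.854, 0.52, -0.0]
force: [0.5, 0.3, 0.8]
finger_gap: 0.03
t 15.85 jigpos mm [-80.4  -0.3  45.3] Fjig [0.3 0.6 0.8] gap mm 30.0
tool x in jig [ 0.  1. -0.] tool z [ 0. -0. -1.]
joints [-0.13   0.69  -0.404  2.214  0.756  0.374 -0.075]
tool shift cm [0.03 0.04 0.03]
time_s: 16.05
position: [0.4872, 0.1489, 0.0453]
tcp_rot: [0.0, 0.854, 0.52, 0.0]
force: [0.0, -0.1, -0.1]
finger_gap: 0.0239
t 16.05 jigpos mm [-80.4  -0.1  45.3] Fjig [ 0.1 -0.1 -0.1] gap mm 23.9
tool x in jig [0. 1. 0.] tool z [ 0.  0. -1.]
joints [-0.13   0.69  -0.404  2.214  0.756  0.374 -0.075]
time_s: 16.25
position: [0.487, 0.1486, 0.0453]
tcp_rot: [0.0, 0.854, 0.52, -0.0]
force: [-0.7, -1.5, 2.5]
finger_gap: 0.0198
t 16.25 jigpos mm [-80.4  -0.6  45.3] Fjig [ 0.  -1.7  2.5] gap mm 19.8
tool x in jig [ 0.001  1.    -0.001] tool z [-0.    -0.001 -1.   ]
joints [-0.13   0.69  -0.404  2.214  0.756  0.374 -0.075]
```

```bash
G='python3 guard.py 2 5.5'; (python3 -m pendant '[[0,0,0,0,0,0,0.15],[0,0,0,0,0,0,0.15]]'; $G && 
python3 -m pendant '[[0,0,-0.05,0,0,0,0.15],[0,0,0,0,0,0,0.15]]'; $G && python3 -m pendant '[[0,0,-0.05,0,0,0,0.15],[0,0,0,0,0,0,0.15]]'; $G ) | grep G
```

```text
G t 16.45 pos [-80.42  -0.59  45.4 ] F [-0.2 -2.   5.8] gap 19.09
  G t 16.45 pos [-80.42  -0.59  45.4 ] F [-0.2 -2.   5.8] gap 19.09
  G t 16.45 pos [-80.42  -0.59  45.4 ] F [-0.2 -2.   5.8] gap 19.09
```

```bash
sed -i 's/sys.exit.*/sys.exit(1 if f[i]*np.sign(lim)>abs(lim) else 0)/' guard.py; G='python3 guard.py 2 -6'; (
python3 -m pendant '[[0,0,-0.05,0,0,0,0.15],[0,0,0,0,0,0,0.15]]'; $G && python3 -m pendant '[[0,0,-0.05,0,0,0,0.15],[0,0,0,0,0,0,0.15]]'; $G && python3 -m pendant '[[0,0,-0.05,0,0,0,0.15],[0,0,0,0,0,0,0.15]]'; $G ) | grep G
```

```text
G t 16.65 pos [-80.41  -0.6   45.6 ] F [ 1.  -2.9  0.3] gap 19.14
  G t 16.85 pos [-80.43  -0.62  46.04] F [ 0.2 -3.4 -2.2] gap 19.34
  G t 17.05 pos [-80.43  -0.58  46.58] F [ 1.1 -3.1 -3.6] gap 18.87
```

```bash
G='python3 guard.py 2 -7'; (
python3 -m pendant '[[0,0,-0.05,0,0,0,0.15],[0,0,0,0,0,0,0.15]]'; $G && python3 -m pendant '[[0,0,-0.05,0,0,0,0.15],[0,0,0,0,0,0,0.15]]'; $G && python3 -m pendant '[[0,0,-0.05,0,0,0,0.15],[0,0,0,0,0,0,0.15]]'; $G && python3 -m pendant '[[0,0,-0.05,0,0,0,0.15],[0,0,0,0,0,0,0.15]]'; $G && python3 -m pendant '[[0,0,-0.05,0,0,0,0.15],[0,0,0,0,0,0,0.15]]'; $G && python3 -m pendant '[[0,0,-0.05,0,0,0,0.15],[0,0,0,0,0,0,0.15]]'; $G && python3 -m pendant '[[0,0,-0.05,0,0,0,0.15],[0,0,0,0,0,0,0.15]]'; $G && python3 -m pendant '[[0,0,-0.05,0,0,0,0.15],[0,0,0,0,0,0,0.15]]'; $G && python3 -m pendant '[[0,0,-0.05,0,0,0,0.15],[0,0,0,0,0,0,0.15]]'; $G ) | grep G
```

```text
G t 17.25 pos [-80.4   -0.58  47.13] F [ 1.6 -4.1 -4.9] gap 19.18
  G t 17.45 pos [-80.44  -0.54  47.66] F [ 1.3 -3.9 -5.3] gap 19.08
  G t 17.65 pos [-80.4   -0.56  48.19] F [ 2.7 -4.2 -4.9] gap 19.24
  G t 17.85 pos [-80.38  -0.55  48.66] F [ 2.5 -5.1 -6. ] gap 18.86
  G t 18.05 pos [-80.37  -0.57  49.19] F [ 2.8 -5.3 -6.9] gap 19.08
  G t 18.25 pos [-80.36  -0.53  49.69] F [ 1.2 -4.4 -5.4] gap 18.91
  G t 18.45 pos [-80.32  -0.55  50.18] F [ 1.6 -4.8 -5.3] gap 19.37
  G t 18.65 pos [-80.29  -0.53  50.69] F [ 2.5 -5.  -5.2] gap 18.99
  G t 18.85 pos [-80.27  -0.55  51.21] F [ 3.1 -5.4 -6.2] gap 18.77
```

The lever has risen about 6 mm (0.039 rad, past the 0.03 limit) at a steady 5–6 N, so it is free. Next I'll work out the arc rows.

```bash
python3 - <<'E'
import numpy as np
r=15.0
th=np.r_[.039,np.arange(.1,1.41,.1)]
x=-r*np.cos(th);z=r*np.sin(th)
for i in range(1,len(th)): print(round(th[i],2),'dy',round(x[i]-x[i-1],2),'dz',round(-(z[i]-z[i-1]),2),'abs jig x',round(70+10*x[i],1),'z TCP',round(55+10*z[i]-10,1))
E
G='python3 guard.py 2 -12'; (python3 -m pendant '[[-0.05,0.01,-0.2,0,0,0,0.15],[0,0.02,-0.2,0,0,0,0.15],[0,0.01,-0.25,0,0,0,0.15],[0,0.02,-0.25,0,0,0,0.15]]';$G)|grep G
```

```text
0.1 dy 0.06 dz -0.91 abs jig x -79.3 z TCP 60.0
0.2 dy 0.22 dz -1.48 abs jig x -77.0 z TCP 74.8
0.3 dy 0.37 dz -1.45 abs jig x -73.3 z TCP 89.3
0.4 dy 0.51 dz -1.41 abs jig x -68.2 z TCP 103.4
0.5 dy 0.65 dz -1.35 abs jig x -61.6 z TCP 116.9
0.6 dy 0.78 dz -1.28 abs jig x -53.8 z TCP 129.7
0.7 dy 0.91 dz -1.19 abs jig x -44.7 z TCP 141.6
0.8 dy 1.02 dz -1.1 abs jig x -34.5 z TCP 152.6
0.9 dy 1.13 dz -0.99 abs jig x -23.2 z TCP 162.5
1.0 dy 1.22 dz -0.87 abs jig x -11.0 z TCP 171.2
1.1 dy 1.3 dz -0.75 abs jig x 2.0 z TCP 178.7
1.2 dy 1.37 dz -0.61 abs jig x 15.6 z TCP 184.8
1.3 dy 1.42 dz -0.47 abs jig x 29.9 z TCP 189.5
1.4 dy 1.46 dz -0.33 abs jig x 44.5 z TCP 192.8
  G t 19.25 pos [-79.56  -0.56  60.49] F [ 4.6 -4.3 -7.4] gap 19.06
```

```bash
G='python3 guard.py 2 -15'; (python3 -m pendant '[[0,0.12,-0.75,0,0,0,0.15],[0,0.14,-0.73,0,0,0,0.15],[0,0.17,-0.73,0,0,0,0.15],[0,0.2,-0.72,0,0,0,0.15],[0,0,0,0,0,0,0.15]]';$G)|grep G
```

```text
G t 19.75 pos [-73.05  -0.57  90.66] F [ 2.4 -4.  -2.4] gap 19.07
```

```bash
G='python3 guard.py 2 -15'; (python3 -m pendant '[[0,0.24,-0.71,0,0,0,0.15],[0,0.27,-0.7,0,0,0,0.15],[0,0.31,-0.68,0,0,0,0.15],[0,0.34,-0.67,0,0,0,0.15],[0,0,0,0,0,0,0.15]]';$G &&python3 -m pendant '[[0,0.38,-0.65,0,0,0,0.15],[0,0.4,-0.63,0,0,0,0.15],[0,0.44,-0.61,0,0,0,0.15],[0,0.47,-0.58,0,0,0,0.15],[0,0,0,0,0,0,0.15]]';$G)|grep G; python3 where.py
python3 - <<'E'
from rig import get_image
import cv2
for n,(x,y) in(("side",(205,190)),):
    a=get_image(n)[y-40:y+100,x:x+160,::-1]; cv2.imwrite(f"pics/{n}5.png",cv2.resize(a,None,fx=4,fy=4,interpolation=cv2.INTER_CUBIC))
E
```

```text
G t 20.25 pos [-61.36  -0.66 118.01] F [ 3.4 -3.  -3.2] gap 19.13
  G t 20.75 pos [-44.63  -0.73 142.59] F [ 0.8 -3.9 -3. ] gap 18.84
t 20.75 jigpos mm [-44.6  -0.7 142.6] Fjig [ 0.8 -3.9 -3. ] gap mm 18.8
tool x in jig [0.001 1.    0.   ] tool z [ 0. -0. -1.]
joints [ 0.068  0.576 -0.608  2.095  0.555  0.632  0.169]
```

View pics/side5.png

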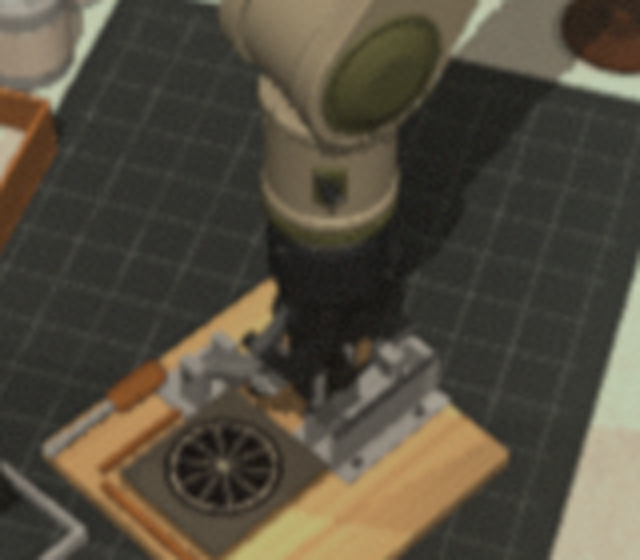

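The lever, around px (260,385), is rising with the fingers at about 0.7 rad. I'll continue along the arc.

```bash
G='python3 guard.py 2 -15'; (python3 -m pendant '[[0,0.5,-0.56,0,0,0,0.15],[0,0.52,-0.54,0,0,0,0.15],[0,0.55,-0.51,0,0,0,0.15],[0,0.58,-0.48,0,0,0,0.15],[0,0,0,0,0,0,0.15]]';$G &&python3 -m pendant '[[0,0.6,-0.45,0,0,0,0.15],[0,0.62,-0.42,0,0,0,0.15],[0,0.64,-0.39,0,0,0,0.15],[0,0.66,-0.36,0,0,0,0.15],[0,0,0,0,0,0,0.15]]';$G)|grep G
```

```text
G t 21.3 pos [-22.94  -0.84 163.44] F [-1.7 -4.5 -2.6] gap 18.89
  G t 21.8 pos [  2.72  -0.91 179.58] F [-1.9 -5.1 -2.2] gap 19.04
```

```bash
G='python3 guard.py 0 -8'; (python3 -m pendant '[[0,0.45,-0.22,0,0,0,0.15],[0,0.46,-0.2,0,0,0,0.15],[0,0.46,-0.19,0,0,0,0.15],[0,0,0,0,0,0,0.15]]';$G &&python3 -m pendant '[[0,0.47,-0.17,0,0,0,0.15],[0,0.47,-0.16,0,0,0,0.15],[0,0.48,-0.14,0,0,0,0.15],[0,0,0,0,0,0,0.15]]';$G && python3 -m pendant '[[0,0.3,-0.08,0,0,0,0.15],[0,0.3,-0.08,0,0,0,0.15],[0,0,0,0,0,0,0.15]]';$G && python3 -m pendant '[[0,0.2,-0.05,0,0,0,0.15],[0,0.1,-0.02,0,0,0,0.15],[0,0,0,0,0,0,0.15]]';$G)|grep G
```

```text
G t 22.2 pos [ 15.79  -0.94 185.38] F [-3.  -4.6 -3.3] gap 19.18
  G t 22.6 pos [ 30.1   -1.01 190.11] F [-2.9 -4.6 -2.6] gap 18.89
  G t 22.9 pos [ 35.97  -1.07 191.59] F [-3.  -4.7 -2.7] gap 18.99
  G t 23.2 pos [ 38.2   -1.05 192.16] F [-4.6 -4.1 -3. ] gap 18.98
```

```bash
G='python3 guard.py 0 -9'; (python3 -m pendant '[[0,0.15,-0.04,0,0,0,0.15],[0,0,0,0,0,0,0.15]]';$G && python3 -m pendant '[[0,0.15,-0.04,0,0,0,0.15],[0,0,0,0,0,0,0.15]]';$G && python3 -m pendant '[[0,0.1,-0.02,0,0,0,0.15],[0,0,0,0,0,0,0.15]]';$G && python3 -m pendant '[[0,0.1,-0.02,0,0,0,0.15],[0,0,0,0,0,0,0.15]]';$G && python3 -m pendant '[[0,0.1,-0.02,0,0,0,0.15],[0,0,0,0,0,0,0.15]]';$G && python3 -m pendant '[[0,0.1,-0.02,0,0,0,0.15],[0,0,0,0,0,0,0.15]]';$G && python3 -m pendant '[[0,0.1,-0.02,0,0,0,0.15],[0,0,0,0,0,0,0.15]]';$G)|grep G
```

```text
G t 23.4 pos [ 39.73  -1.07 192.48] F [-4.6 -4.6 -4.9] gap 18.76
  G t 23.6 pos [ 41.48  -1.1  192.85] F [-4.5 -4.4 -5.1] gap 19.1
  G t 23.8 pos [ 42.39  -1.06 193.07] F [-3.8 -4.4 -4.9] gap 18.81
  G t 24.0 pos [ 43.33  -1.08 193.24] F [-3.7 -4.5 -3.6] gap 19.06
  G t 24.2 pos [ 44.5   -1.1  193.43] F [-4.1 -4.8 -5.6] gap 19.1
  G t 24.4 pos [ 45.15  -1.11 193.58] F [-4.8 -3.3 -4.8] gap 18.99
  G t 24.6 pos [ 46.4   -1.11 193.78] F [-4.4 -4.2 -4.3] gap 18.8
```

```bash
G='python3 guard.py 0 -9'; (python3 -m pendant '[[0,0.1,-0.02,0,0,0,0.15],[0,0,0,0,0,0,0.15]]';$G && python3 -m pendant '[[0,0.1,-0.02,0,0,0,0.15],[0,0,0,0,0,0,0.15]]';$G && python3 -m pendant '[[0,0.1,-0.02,0,0,0,0.15],[0,0,0,0,0,0,0.15]]';$G && python3 -m pendant '[[0,0.1,-0.01,0,0,0,0.15],[0,0,0,0,0,0,0.15]]';$G && python3 -m pendant '[[0,0.1,-0.01,0,0,0,0.15],[0,0,0,0,0,0,0.15]]';$G )|grep G
```

```text
G t 24.8 pos [ 47.36  -1.1  193.94] F [-3.2 -4.2 -6.4] gap 18.78
  G t 25.0 pos [ 48.26  -1.14 194.09] F [-3.5 -3.9 -5.5] gap 18.79
  G t 25.2 pos [ 49.36  -1.12 194.28] F [-4.  -3.7 -6.1] gap 18.93
  G t 25.4 pos [ 50.06  -1.15 194.42] F [-5.1 -4.5 -3.8] gap 18.84
  G t 25.6 pos [ 51.23  -1.17 194.55] F [-4.3 -4.9 -4.2] gap 18.88
```

```bash
python3 - <<'E'
from rig import get_image
import cv2
for n,(x,y) in(("side",(205,150)),("top",(180,150))):
    a=get_image(n)[y:y+140,x:x+160,::-1]; cv2.imwrite(f"pics/{n}6.png",cv2.resize(a,None,fx=4,fy=4,interpolation=cv2.INTER_CUBIC))
E
```

```text
(no output)
```

View pics/side6.png

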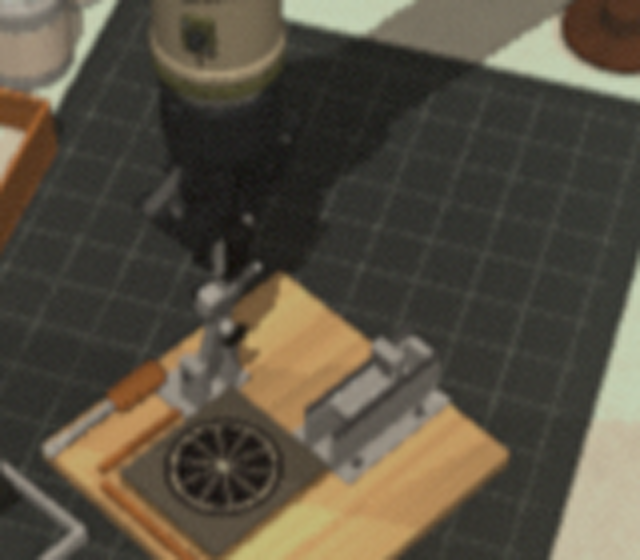

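View pics/top6.png

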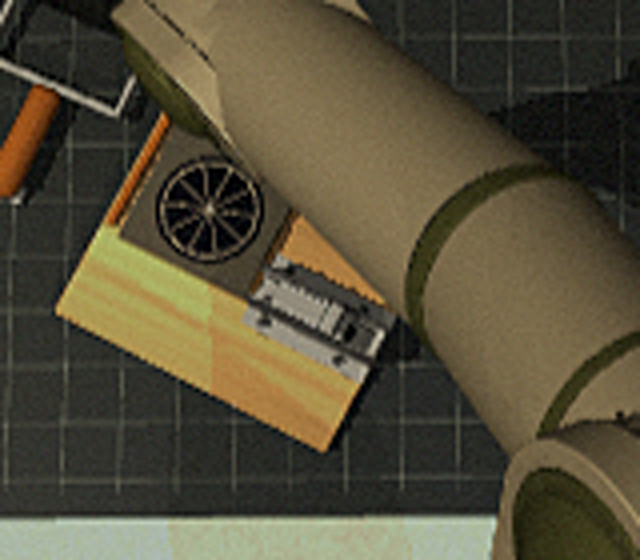

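The lever stands nearly vertical, from the hinge at px (200,385) to the fingers at (225,270), and the tab is pulled out. I haven't felt the end stop yet, so I'll continue gently.

```bash
G='python3 guard.py 0 -9'; (python3 -m pendant '[[0,0.1,-0.01,0,0,0,0.15],[0,0,0,0,0,0,0.15]]';$G && python3 -m pendant '[[0,0.1,-0.01,0,0,0,0.15],[0,0,0,0,0,0,0.15]]';$G && python3 -m pendant '[[0,0.1,-0.01,0,0,0,0.15],[0,0,0,0,0,0,0.15]]';$G && python3 -m pendant '[[0,0.1,-0.01,0,0,0,0.15],[0,0,0,0,0,0,0.15]]';$G && python3 -m pendant '[[0,0.1,0,0,0,0,0.15],[0,0,0,0,0,0,0.15]]';$G )|grep G
```

```text
G t 25.9 pos [ 51.89  -1.16 194.63] F [-5.2 -4.8 -4.3] gap 18.79
  G t 26.1 pos [ 53.15  -1.13 194.82] F [-5.  -5.2 -4.4] gap 18.58
  G t 26.3 pos [ 54.36  -1.14 194.94] F [-3.5 -4.5 -3.9] gap 18.78
  G t 26.5 pos [ 55.26  -1.15 195.06] F [-4.3 -4.3 -4.2] gap 18.92
  G t 26.7 pos [ 56.32  -1.14 195.17] F [-4.8 -5.9 -3.3] gap 18.93
```

The hand is now past the expected end point. I'll check the lever's real angle against projections.

```bash
python3 - <<'E'
from h import *
from rig import get_image
p=np.load('p.npy')
im=np.ascontiguousarray(get_image('side')[:,:,::-1]);cv2.imwrite('pics/side7full.png',im)
x0,y0,w,h,sc=225,190,70,70,8
a=cv2.resize(im[y0:y0+h,x0:x0+w],None,fx=sc,fy=sc,interpolation=cv2.INTER_CUBIC)
b=a.copy()
def L(th,r): return [.07-r*np.cos(th),0,.055+r*np.sin(th)]
for th,c in((1.3,(255,0,0)),(1.4,(0,255,0)),(1.5,(0,255,255)),(1.6,(0,0,255))):
    q=(proj('side',jig(p,[L(th,0),L(th,.15)]))-[x0,y0]+.5)*sc-.5
    cv2.line(b,*[tuple(map(int,v)) for v in q],c,1); print(th,q.round())
cv2.imwrite('pics/side7.png',a);cv2.imwrite('pics/side7o.png',b)
E
```

```text
1.3 [[261. 406.]
 [332. 205.]]
1.4 [[261. 406.]
 [302. 175.]]
1.5 [[261. 406.]
 [271. 147.]]
1.6 [[261. 406.]
 [241. 122.]]
```

View pics/side7.png

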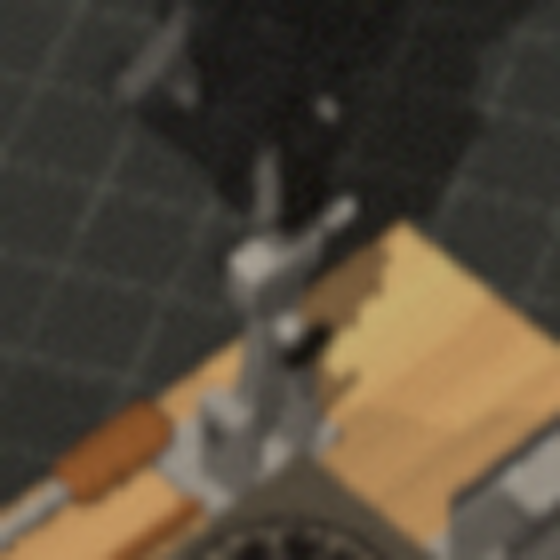

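View pics/side7o.png

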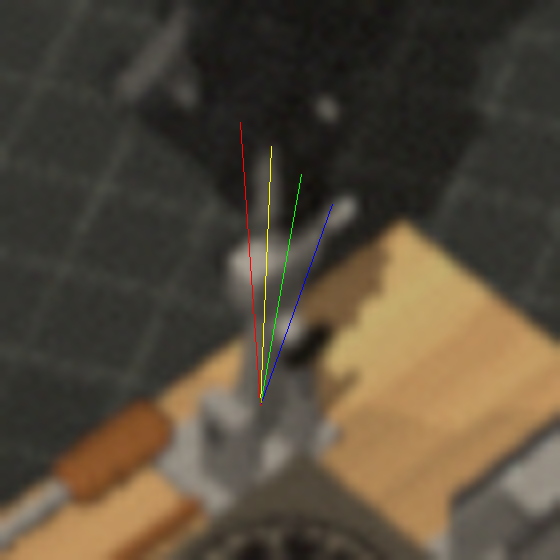

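The picture reads about 1.45–1.5 rad, so the lever is at or slightly past its nominal end stop of 1.4. The kinematics agree. I'll ease back slightly to unload it, then open.

```bash
G='python3 guard.py 0 -19'; (python3 -m pendant '[[0,-0.2,0.02,0,0,0,0.15],[0,-0.2,0.02,0,0,0,0.15],[0,-0.1,0.01,0,0,0,0.15],[0,0,0,0,0,0,0.15]]';$G; python3 -m pendant '[[0,0,0,0,0,0,0.2],[0,0,0,0,0,0,0.22],[0,0,0,0,0,0,0.24],[0,0,0,0,0,0,0.26]]';$G;python3 -m pendant '[[0,0,0,0,0,0,0.3],[0,0,0,0,0,0,0.4],[0,0,0,0,0,0,0.5],[0,0,0,0,0,0,0.6],[0,0,0,0,0,0,0.6]]';$G)|grep G
python3 - <<'E'
from h import *
from rig import get_image
p=np.load('p.npy')
im=np.ascontiguousarray(get_image('side')[:,:,::-1])
x0,y0,w,h,sc=225,190,70,70,8
a=cv2.resize(im[y0:y0+h,x0:x0+w],None,fx=sc,fy=sc,interpolation=cv2.INTER_CUBIC)
cv2.imwrite('pics/side8.png',a)
E
```

```text
G t 27.15 pos [ 53.47  -1.12 194.79] F [ 2.8 -4.  -7. ] gap 18.96
  G t 27.55 pos [ 5.2550e+01 -3.0000e-02  1.9528e+02] F [ 0.8 -2.9 -1.4] gap 22.04
  G t 28.05 pos [ 51.55  -0.41 194.67] F [-0.7 -0.3 -0.6] gap 51.05
```

View pics/side8.png

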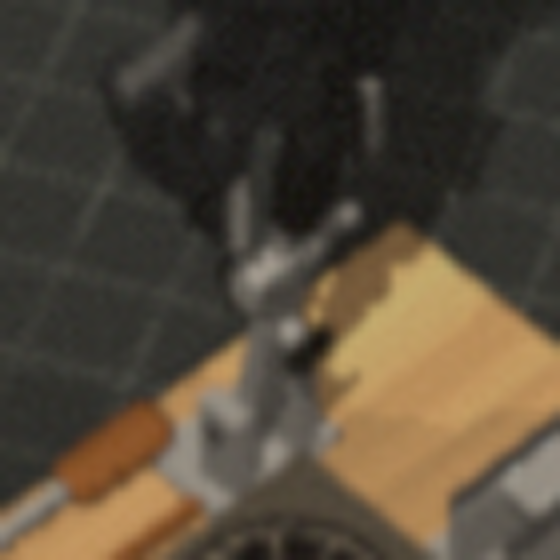

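```bash
G='python3 guard.py 0 -19'; (python3 -m pendant '[[0,0,-1,0,0,0,0.6],[0,0,-2,0,0,0,0.6],[0,0,-3,0,0,0,0.6],[0,0,-3,0,0,0,0.6],[0,0,-2,0,0,0,0.6]]';$G;python3 -m pendant '[[-4.5,-1,0,0,0,0,0.6],[-4.5,-1,0,0,0,0,0.6],[-4.5,-1,0,0,0,0,0.6],[-4.5,-1,0,0,0,0,0.6],[-4.5,-1,0,0,0,0,0.6]]';$G;python3 -m pendant '[[-4.5,-1,0,0,0,0,0.6],[0,0,0,0,0,0,0.6]]';$G)|grep G
cat > look.py <<'E'
import sys
from h import *
from rig import get_image
p=np.load('p.npy')
def L(th,r): return [.07-r*np.cos(th),0,.055+r*np.sin(th)]
for n,(x0,y0,w,h,sc) in (('side',(215,170,85,85,6)),('top',(215,160,75,75,7))):
    im=np.ascontiguousarray(get_image(n)[:,:,::-1]);cv2.imwrite(f'pics/{n}{sys.argv[1]}full.png',im)
    a=cv2.resize(im[y0:y0+h,x0:x0+w],None,fx=sc,fy=sc,interpolation=cv2.INTER_CUBIC)
    b=a.copy()
    for th,c in((1.3,(255,0,0)),(1.4,(0,255,0)),(1.5,(0,255,255)),(1.6,(0,0,255))):
        q=(proj(n,jig(p,[L(th,0),L(th,.178)]))-[x0,y0]+.5)*sc-.5
        cv2.line(b,*[tuple(map(int,v)) for v in q],c,1)
    cv2.imwrite(f'pics/{n}{sys.argv[1]}.png',np.hstack([a,b])[:,:800] if 0 else cv2.resize(np.hstack([a,b]),None,fx=.75,fy=.75))
E
python3 look.py 9
```

```text
G t 28.6 pos [ 5.1700e+01 -1.0000e-02  3.0748e+02] F [-0.2 -0.1 -0.8] gap 51.3
  G t 29.1 pos [   0.91 -227.11  305.21] F [ 0.6  0.3 -0.6] gap 51.26
  G t 29.3 pos [  -9.91 -276.77  304.67] F [ 0.4  1.4 -0.1] gap 50.89
```

View pics/side9.png

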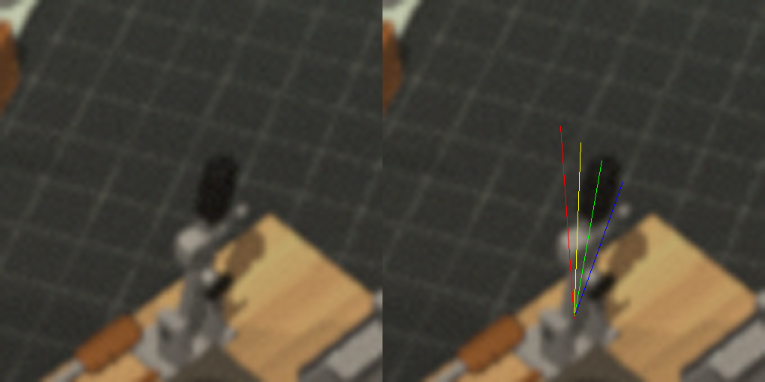

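View pics/top9.png

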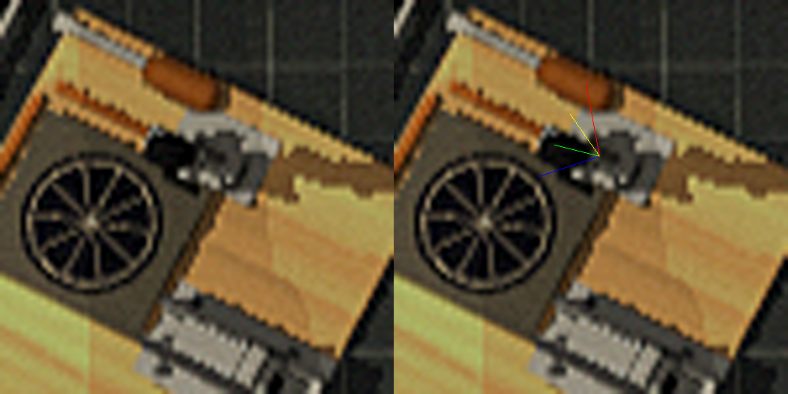

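Now I'll fit the handle silhouette to estimate the angle.

```bash
python3 - <<'E'
from h import *
p=np.load('p.npy')
def box(th,dx=0,dy=0):
    P=[]
    for r in(.122,.178):
        for y in(-.01,.01):
            for n in(-.0085,.0085):
                P.append([.07+dx-r*np.cos(th)+n*np.sin(th),dy+y,.055+r*np.sin(th)+n*np.cos(th)])
    return jig(p,P)
for n,(x0,y0,x1,y1) in (('side',(235,185,280,225)),('top',(222,170,260,200))):
    g=cv2.imread(f'pics/{n}9full.png').max(2).astype(float)
    S=8
    roi=cv2.resize(g[y0:y1,x0:x1],None,fx=S,fy=S,interpolation=cv2.INTER_CUBIC)
    thr=34; 
    print(n,'min',roi.min(),np.percentile(roi,[2,5,10,20,50]))
    res=[]
    for th in np.arange(1.2,1.62,.02):
      best=(9e9,)
      for du in np.arange(-1,1.1,.5):
       for dv in np.arange(-1,1.1,.5):
        q=(proj(n,box(th))+[du,dv]-[x0,y0]+.5)*S-.5
        m=np.zeros(roi.shape,np.uint8);cv2.fillConvexPoly(m,cv2.convexHull(q.astype(np.float32)).astype(int),1)
        ring=cv2.dilate(m,np.ones((25,25)))-m
        s=roi[m>0].mean()-roi[ring>0].mean()
        best=min(best,(round(s,2),du,dv))
       
      q=(proj(n,box(th))-[x0,y0]+.5)*S-.5
      m=np.zeros(roi.shape,np.uint8);cv2.fillConvexPoly(m,cv2.convexHull(q.astype(np.float32)).astype(int),1)
      ring=cv2.dilate(m,np.ones((25,25)))-m
      res.append((round(th,2),round(roi[m>0].mean()-roi[ring>0].mean(),1),best))
    for r in res: print(*r)
E
```

```text
side min 19.287833273410797 [25.97905055 34.99323002 48.72659822 50.10932109 52.58262728]
1.2 1.0 (np.float64(-3.28), np.float64(-1.0), np.float64(-1.0))
1.22 -1.4 (np.float64(-6.35), np.float64(-1.0), np.float64(-1.0))
1.24 -4.6 (np.float64(-6.42), np.float64(-1.0), np.float64(-1.0))
1.26 -5.6 (np.float64(-6.68), np.float64(-1.0), np.float64(-1.0))
1.28 -6.7 (np.float64(-7.59), np.float64(-1.0), np.float64(-0.5))
1.3 -8.0 (np.float64(-8.2), np.float64(-1.0), np.float64(0.5))
1.32 -7.8 (np.float64(-14.56), np.float64(-1.0), np.float64(-1.0))
1.34 -12.2 (np.float64(-23.92), np.float64(-1.0), np.float64(-1.0))
1.36 -20.7 (np.float64(-28.94), np.float64(-1.0), np.float64(-1.0))
1.38 -27.1 (np.float64(-29.15), np.float64(-1.0), np.float64(0.0))
1.4 -28.3 (np.float64(-28.81), np.float64(0.0), np.float64(0.5))
1.42 -23.6 (np.float64(-28.2), np.float64(0.5), np.float64(1.0))
1.44 -16.6 (np.float64(-26.42), np.float64(1.0), np.float64(1.0))
1.46 -9.7 (np.float64(-20.16), np.float64(1.0), np.float64(1.0))
1.48 -4.8 (np.float64(-12.57), np.float64(1.0), np.float64(1.0))
1.5 -1.8 (np.float64(-6
[... 1236 characters left out ...]
p.float64(-61.92), np.float64(1.0), np.float64(1.0))
1.44 -26.8 (np.float64(-46.73), np.float64(0.5), np.float64(1.0))
1.46 1.1 (np.float64(-27.88), np.float64(-0.5), np.float64(1.0))
1.48 26.8 (np.float64(-0.29), np.float64(-1.0), np.float64(1.0))
1.5 29.8 (np.float64(24.21), np.float64(-0.5), np.float64(1.0))
1.52 33.9 (np.float64(24.57), np.float64(1.0), np.float64(-1.0))
1.54 30.9 (np.float64(15.63), np.float64(1.0), np.float64(-1.0))
1.56 21.2 (np.float64(14.69), np.float64(1.0), np.float64(-1.0))
1.58 18.6 (np.float64(7.9), np.float64(1.0), np.float64(-1.0))
1.6 12.9 (np.float64(-8.68), np.float64(1.0), np.float64(-1.0))
1.62 -2.5 (np.float64(-20.32), np.float64(1.0), np.float64(-1.0))
```

Both views peak at 1.40 rad, so the lever is on its end stop. I'll check that the tab is still out and nothing else moved.

```bash
python3 - <<'E'
import cv2,numpy as np
a=cv2.imread('pics/top0.png');b=cv2.imread('pics/top9full.png')
c=np.hstack([cv2.resize(i[125:280,95:305],None,fx=1.9*1,fy=1.9,interpolation=cv2.INTER_CUBIC) for i in(a,b)]);cv2.imwrite('pics/cmp.png',c)
E
```

```text
(no output)
```

View pics/cmp.png

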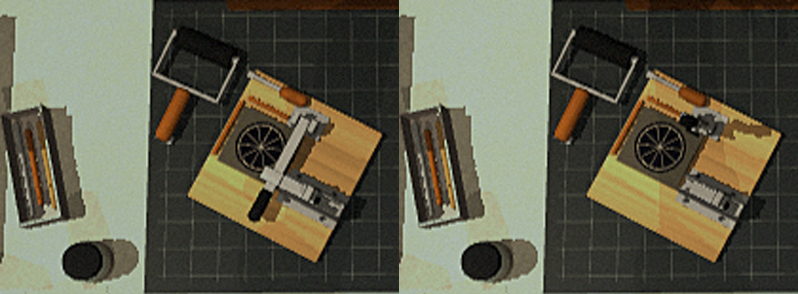

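Block, brayer, gouge, toolbox and jar are all in the same places in both pictures. The tab is out, the lever is up and the arm is clear. I'll hand in the job.

```bash
python3 where.py; python3 -c "
from rig import arm; print(arm.finish_job())"
```

```text
t 29.4 jigpos mm [  -8.3 -271.4  305.4] Fjig [-0.6  0.3 -0.4] gap mm 51.1
tool x in jig [ 0.003  1.    -0.   ] tool z [ 0.001 -0.001 -1.   ]
joints [ 0.802  0.247 -0.779  2.098  0.227  0.878  0.983]
the job is handed in; nothing more can be done
None
```

The block is freed: the safety tab is drawn back to its stop, and the hold-down lever is standing up and released. I handed the job in at about 29.4 s with the arm clear.

- **Tab:** I slid it in 0.5 mm steps against about 1.4 N of friction. After roughly 17–19 mm the stop came in, and I eased off at about 5 N in total, roughly 3.5–4 N of it on the stop.
- **Lever:** I pinched the handle and raised it gently. It passed 0.03 rad at a steady 5–6 N (highest reading 6.9 N) and I carried it up along its arc.
- **End stop:** I never felt a clear force rise there, and the hand went about 12 mm past the expected end point. A picture at that moment suggested about 1.5 rad, so I eased back a few millimetres before opening the fingers.
- **Final checks:** After release, the handle's outline fitted best at 1.40 rad in both views. In the top view the tab was still out, and the block, gouge, brayer, toolbox and jar had not moved. I did not compare the baren or the spare block before and after, but the arm worked nowhere near them at the jig. The last force reading was within noise.

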